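Lay the culture flask down on the warming plate

TASK

Tip the tall culture flask over onto its broad face on the warming plate, its cap going away from the blue stop bar, and ease it down with the fingers so that it lands gently; then push the lying flask along the plate until its bottom is flush against the stop bar. Only push and support it: never squeeze it or lift it off the plate, and leave the bottle, the tip box and the jar where they stand.

Things in the scene. Friction and masses are not known exactly. Their poses are not given: they have to be found in the camera images.
- plate: Fixed low warming plate, white case with an aluminium top: 165 (its x) by 240 (its y) by 50 mm high, fixed to the bench. Origin: centre of its underside, on the bench. Its +x axis points to the edge with the stop bar; the opposite (-x) edge, 82.5 mm from the origin, is open.
- stop_bar (a point): Middle of the foot of the stop bar's inner face, on the plate's top, 75 mm along the plate's +x from its origin and 50 mm above the bench. Blue bar 20 mm high, 7.5 mm thick, along the whole +x edge (parallel to the plate's y). Axes as the plate's.
- flask: Empty rigid culture flask standing loose on the plate, 13 to 29 mm before the stop bar, up to 0.16 rad off square. Body 40 mm thick (its x) by 86 wide (its y) by 115 tall; shoulders to 130, neck 24 in diameter. 0.11 to 0.22 kg, centre of mass about 65 mm up. Origin: centre of its bottom; z runs up to the cap, x roughly to the bar while it stands. It is to lie on its -x face, x pointing up.
- flask_edge (a point): Middle of the flask's bottom edge on the -x side (20 mm along -x from the flask's origin), the edge about which it tips.
- cap_top (a point): Centre of the flat top of the flask's red cap, 172 mm along the flask's z from its origin. Cap 34 mm in diameter, 24 mm tall. Once tipped, the cap overhangs the plate's open edge, its underside 3 mm above the level of the plate's top; pushed home it still overhangs by about 14 mm.
- reagent: Bystander: glass bottle with blue cap, 60 mm in diameter, 130 mm tall, standing on the bench beside the plate. Origin: centre of its underside.
- tipbox: Bystander: pipette tip box, blue with yellow lid, 120 by 80 by 62 mm high, on the bench beside the plate. Origin: centre of its underside.
- jar: Bystander: amber jar with white cap, 48 mm in diameter, 60 mm tall, on the bench beside the plate. Origin: centre of its underside.
Mind the look-alikes: they are no part of the job. Leave any orange look-alike of the flask alone.

How it is judged:
By the outcome, as a careful person would: the job done as asked, in the order asked, and still so for the second after the job is handed in, with the robot touching nothing.
It also fails if it takes over 72 s, if anything falls off the work surface, if the arm or the gripper's body presses on something with over 40 N, if the wrist force passes 120 N, or if a joint passes its speed limit or range.

ROBOT

A 6-joint arm with a two-finger parallel gripper is mounted at the origin on the work surface. World frame = base frame: x ahead of the robot, y to its left, z up, the work surface at z = 0. Lengths are in mm, angles in rad, forces in N, time in s.
With the tool pointing down it reaches from about 200 to 875 mm from the base axis. Payload 3.4 kg.
Tool frame: the origin (TCP) lies at the very end of the fingers, on their centre line; the grasp point (between the pads) lies 19 mm behind it; z points along the fingers, y is the line along which they close (so a half turn about z gives the same grasp; the last joint's range is limited). The gripper opens to 94 mm and grips with 3 to 60 N. Pads are 16 mm wide; open, the fingers measure 119 mm over their backs; the gripper's body (75 mm by 177 mm) begins 78 mm behind the grasp point.
Start: joints at [1.173, 0.276, 1.505, -0, 1.361, -0.121], TCP at [157.152, 553.144, 205.493] pointing down, gripper open.
Joint ranges: [-2.89, 2.89], [-0.75, 2.08], [0.22, 2.7], [-1.18, 4.32], [0.11, 2.71], [-2.7, 2.7]. Speed limits (rad/s): [2.57, 2.57, 3.14, 3.14, 3.14, 3.14].

INTERFACE

Orientations are given as [roll, pitch, yaw] about the fixed x, y, z axes, in that order (R = Rz(yaw) Ry(pitch) Rx(roll)).
In Python, from bench import env, observe, vision, order gives the robot as it stands. Calls block until the motion is done:
- env.reach(position, orientation): joint-space move of the TCP to a pose.
- env.movel(position, ori=None, v=150, stop_force=None): straight line of the TCP; ori=None keeps the orientation; v is the mean speed in mm/s. With stop_force (N) it stops when the force on the tool has changed by that much, and returns True; else False.
- env.move_j(angles): joint-space move.
- env.gripper_to(opening, f_grip=None): finger opening in mm; f_grip is the grip in N (None keeps the last); returns when the fingers have stopped.
- env.sleep(seconds).
- env.solve_ik(position, orientation): joint angles nearest the present ones, or None.
- observe(): the state.
- vision.grab_frame(name): name is "scene" or "top" or "wrist"; returns (picture, depth): 420x560x3 uint8, red, green, blue; 420x560 float32, mm along the optical axis (not along the pixel's ray), 0 where there is no reading.
- vision.calibration(name): a dict with "fovy" (degrees; the focal length in pixels is half the picture's height over the tangent of half this angle, whatever the lens; pixels are square), "cx", "cy" (the principal point, pixels), "k1" (the pictures are not rectified: a ray, as slopes to the right and down, at radius r is drawn at 1 + k1 r^2 times it, then the intrinsics apply), "rvec" (rotation vector, rad) and "tvec" (3), from world to camera coordinates, as OpenCV has them. Camera axes: x right, y down, z forward; pixel columns grow to the right and rows downward; lengths in mm; the calibration is good to about 2 mm. A picture is of the moment at which its call begins: read the wrist's pose just before it. calibration takes no time and is no camera call; for the wrist camera it gives the pose at the moment of the call.
A pose or a line that the arm cannot do raises env.PlanningError and nothing moves.
- order.hand_in(): hands the job in; it is judged then, once.
The state is a dict: "t": time; "qpos": joint angles; "joint_velocities": joint speeds; "joint_efforts": joint torques, N m; "ee_pos": TCP position; "orientation": TCP orientation; "contact_force": force on the tool from outside, world axes, zero at the start; "torque": the same for the moment, N m; "grip_width": finger opening in mm; "finger_force": force on a finger pad.
Only numpy, scipy, OpenCV 4.12 (cv2) and the standard library are available. Lean on these libraries where they do the work, as an engineer would, in place of code of your own. Each camera call takes 0.05 s, during which the arm holds its last target. There are 200 camera calls.

## Working session

There is one attempt and no reset: what is moved stays moved. The work goes in short steps, each a Python script; the robot and the scene stay as the last script left them, time stands still between calls to the robot, and variables do not carry over. Pictures are saved under pics/ and viewed, at most 10 in all, crops included, and the job is handed in when it is done.

```bash
ls; mkdir -p pics; cat > h.py <<'E'
import numpy as np, cv2
from bench import env, observe, vision, order
def cloud(name):
    c=vision.calibration(name); im,d=vision.grab_frame(name)
    f=210/np.tan(np.radians(c["fovy"])/2)
    K=np.array([[f,0,c["cx"]],[0,f,c["cy"]],[0,0,1]]); 
    v,u=np.mgrid[:420,:560].astype(np.float64)
    p=cv2.undistortPoints(np.stack([u.ravel(),v.ravel()],1)[:,None],K,np.array([c["k1"],0,0,0.]))[:,0].reshape(420,560,2)
    P=np.dstack([p,np.ones((420,560))])*d[...,None]
    R=cv2.Rodrigues(np.array(c["rvec"],float))[0]
    W=(P-np.array(c["tvec"]).reshape(3))@R
    W[d==0]=np.nan
    return im,W
def save(n,im): cv2.imwrite("pics/"+n+".png",im[...,::-1])
E
python3 - <<'E'
from h import *
for n in ("scene","top"):
    im,W=cloud(n); save(n,im); np.savez("/tmp/"+n,im=im,W=W)
print(observe())
E
```

```text
pics
{'t': 0.1, 'qpos': array([ 1.17301470e+00,  2.76526220e-01,  1.50596238e+00,  1.75464396e-05,
        1.36070201e+00, -1.20965401e-01]), 'joint_velocities': array([-0.00229955, -0.00129393, -0.0007819 , -0.00216076, -0.00073512,
       -0.00100552]), 'joint_efforts': array([ 2.25986783e-03, -4.05454051e+01, -2.37779260e+01,  7.06503773e-02,
        2.99164234e-02, -3.29573902e-05]), 'ee_pos': array([156.93297275, 552.6614608 , 204.71199301]), 'orientation': array([-3.14000844e+00, -2.09856120e-04,  2.86477259e+00]), 'contact_force': array([-0.50075298, -0.71264067,  0.23451147]), 'torque': array([-0.0017216 , -0.01163429, -0.01994293]), 'finger_force': 0.0, 'grip_width': 93.78723322670467}
```

View pics/scene.png

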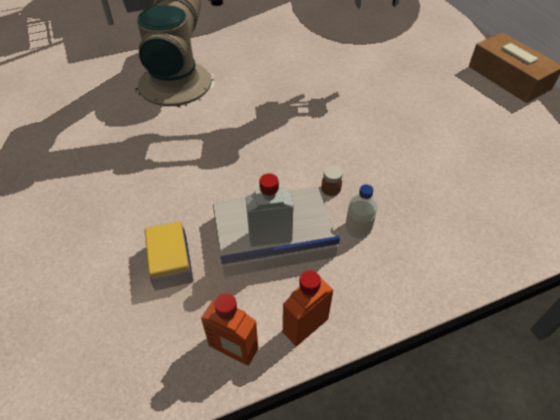

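View pics/top.png

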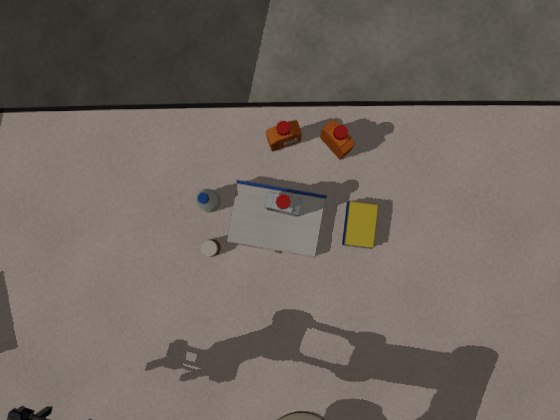

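The scene view shows the grey flask (270,215) with its red cap (269,184) on the plate. The blue bar is on the far side from the robot (280,245), and the orange look-alikes sit beyond it. In the top view the plate is at (278,218), the bar runs (237,182)–(326,196), and the cap is at (283,202).

```bash
python3 - <<'E'
from h import *
D={n:np.load(f"/tmp/{n}.npz") for n in("scene","top")}
for n in D:
    im,W=D[n]["im"],D[n]["W"]; hsv=cv2.cvtColor(im,cv2.COLOR_RGB2HSV); H,S,V=[hsv[...,i].astype(int) for i in range(3)]
    z=W[...,2]; v,u=np.mgrid[:420,:560]
    roi=((u>195)&(u<350)&(v>170)&(v<270))
    pl=roi&(abs(z-50)<5)&(S<60)
    # component
    k,l,st,c=cv2.connectedComponentsWithStats(pl.astype(np.uint8)); i=1+st[1:,4].argmax(); pl=l==i
    r=cv2.minAreaRect(W[pl][:,:2].astype(np.float32)); print(n,"plate",pl.sum(),np.nanmedian(z[pl]),r, cv2.boxPoints(r).round(1).tolist())
    bl=roi&(H>105)&(H<130)&(S>120)&(z>55)&(z<85)
    k,l,st,c=cv2.connectedComponentsWithStats(bl.astype(np.uint8)); i=1+st[1:,4].argmax(); bl=l==i
    print("bar",bl.sum(),np.nanmedian(z[bl]),cv2.minAreaRect(W[bl][:,:2].astype(np.float32)))
    red=roi&((H<6)|(H>174))&(S>150)&(z>195)
    Q=W[red]; t=Q[Q[:,2]>np.nanmax(Q[:,2])-6]; print("cap",len(Q),len(t),t.mean(0),cv2.minEnclosingCircle(t[:,:2].astype(np.float32)))
    for a,b in((75,155),(155,172),(172,185)):
        m=roi&(z>a)&(z<b)&(S<90); 
        k,l,st,c=cv2.connectedComponentsWithStats(m.astype(np.uint8),connectivity=8)
        for i in range(1,k):
            if st[i,4]>15:
                r=cv2.minAreaRect(W[l==i][:,:2].astype(np.float32)); print(a,b,st[i,4],np.round(c[i]),np.round(r[0],1),np.round(r[1],1),r[2],W[l==i].mean(0).round(1))
# surroundings
im,W=D["top"]["im"],D["top"]["W"]
for nm,(u,v) in dict(reagent=(207,200),jar=(209,248),tip=(361,225),or1=(284,135),or2=(338,140)).items(): print(nm,W[v,u].round(0))
E
```

```text
scene plate 3541 48.22485521519512 ((621.3560791015625, 63.07725524902344), (235.8886260986328, 144.44625854492188), 79.39339447021484) [[528.7000122070312, -39.599998474121094], [670.5999755859375, -66.0999984741211], [714.0999755859375, 165.6999969482422], [572.0999755859375, 192.3000030517578]]
bar 124 68.1036542507097 ((717.72119140625, 98.46603393554688), (131.13047790527344, 7.865742206573486), 78.50737762451172)
cap 314 220 [666.48869212  40.85590095 220.12168687] ((665.6580200195312, 42.24639892578125), 17.74547576904297)
75 155 1136 [270. 225.] [678.8  32. ] [92.3 34.2] 55.77490997314453 [683.3  35.7 116.1]
155 172 520 [269. 205.] [666.3  41. ] [85.9 41.4] 76.18456268310547 [673.8  37.4 164.8]
172 185 348 [268. 199.] [666.2  40.9] [55.9 37.8] 73.2642822265625 [671.6  38.  177.7]
top plate 4172 49.78960512023198 ((627.7650146484375, 61.790283203125), (238.07493591308594, 157.03675842285156), 79.25423431396484) [[528.4000244140625, -40.5], [682.7000122070312, -69.80000305175781], [727.0999755859375, 164.10000610351562], [572.7999877929688, 193.39999389648438]]
bar 219 68.94828917378263 ((706.8782958984375, 46.711830139160156), (234.51885986328125, 6.3965253829956055), 79.45015716552734)
cap 153 97 [662.41775369  41.27491582 223.46068144] ((662.72119140625, 40.169857025146484), 16.642539978027344)
75 155 295 [207. 199.] [680.3 241.7] [52.9 57.4] 88.88748931884766 [679.2 238.6  92.5]
75 155 49 [282. 211.] [644.7  45.4] [84.3  2.9] 77.73473358154297 [644.1  44.  117. ]
155 172 96 [269. 200.] [671.3  74.1] [20.6 41. ] 86.2896728515625 [670.9  75.6 166.1]
155 172 89 [297. 206.] [656.1   7.8] [16.7 39.9] 77.85196685791016 [655.6   6.6 166.3]
172 185 202 [284. 203.] [663.8  40.4] [67.7 38.2] 76.61137390136719 [661.3  39.4 178.1]
reagent [675. 233. 122.]
jar [552. 237.  62.]
tip [ 610. -162.   60.]
or1 [831.  37. 158.]
or2 [823. -99. 126.]
```

```bash
cat > plan.py <<'E'
from h import *
from scipy.spatial.transform import Rotation as Rn
from scipy.optimize import brentq
yf=-.235; uf=np.array([np.cos(yf),np.sin(yf),0]); Z=np.array([0,0,1.])
P0=np.array([665,40.7,50.])-20*uf
rad=np.radians
def pt(th,a,b): return np.array([-b*np.cos(th)+a*np.sin(th), a*np.cos(th)+b*np.sin(th)])
def dn(ph): return np.array([-np.sin(ph),-np.cos(ph)]), np.array([np.cos(ph),-np.sin(ph)])
def world(sh): return P0-uf*sh[0]+Z*sh[1]
def ori(ph,sg):
    d,n=dn(ph); z=-uf*d[0]+Z*d[1]; y=sg*(-uf*n[0]+Z*n[1])
    return Rn.from_matrix(np.stack([np.cross(y,z),y,z],1)).as_euler("xyz")
G0,G1,PHB,PHE,TIP=48,90,rad(35),rad(52),152
def phA(th): return pt(th,TIP,20), th
shB=phA(PHB)[0]
def gap(th):   # corner beyond the front face, phase B end
    d,n=dn(PHB); return (pt(th,172,3)-shB)@n-G1/2
thB=brentq(gap,PHB,rad(80)); dB=(shB-pt(thB,172,3))@dn(PHB)[0]
def phC(k,th1=rad(90.5),dE=18):
    th=thB+k*(th1-thB); ph=PHB+k*(PHE-PHB); d,n=dn(ph)
    return pt(th,172,3)+d*(dB+k*(dE-dB))-n*G1/2, ph
E
python3 - <<'E'
from plan import *
print(np.degrees(thB),dB)
for sg in(1,-1):
    for nm,(sh,ph) in dict(a0=phA(0),aB=phA(PHB),c0=phC(0),c5=phC(.5),c1=phC(1)).items():
        q=env.solve_ik(world(sh),ori(ph,sg)); print(sg,nm,world(sh).round(0),ori(ph,sg).round(2),None if q is None else np.round(q,2))
E
```

```text
44.35544371661292 18.199882491157453
1 a0 [665.  41. 202.] [-3.14  0.   -1.81] None
1 aB [577.  62. 186.] [-2.53  0.   -1.81] [ 0.12  0.05  2.03 -0.42  0.51 -2.47]
1 c0 [577.  62. 186.] [-2.53  0.   -1.81] [ 0.12  0.05  2.03 -0.42  0.51 -2.47]
1 c5 [536.  72. 137.] [-2.38  0.   -1.81] None
1 c1 [519.  76.  76.] [-2.23  0.   -1.81] [ 0.32  0.31  2.54  3.88  0.67 -0.25]
-1 a0 [665.  41. 202.] [-3.14  0.    1.34] [-0.04  0.42  1.3   0.    1.43  0.19]
-1 aB [577.  62. 186.] [2.53 0.   1.34] [ 0.12  0.05  2.03 -0.42  0.51  0.67]
-1 c0 [577.  62. 186.] [2.53 0.   1.34] [ 0.12  0.05  2.03 -0.42  0.51  0.67]
-1 c5 [536.  72. 137.] [2.38 0.   1.34] None
-1 c1 [519.  76.  76.] [2.23 0.   1.34] None
```

```bash
cat >> plan.py <<'E'
L=np.cross(Z,uf)          # lateral (flask y)
def frame(ph,be,sg):
    d,n=dn(ph); z=np.cos(be)*(-uf*d[0]+Z*d[1])+np.sin(be)*L; y=sg*(-uf*n[0]+Z*n[1])
    return np.stack([np.cross(y,z),y,z],1)
def pose(c,ph,off,d,be,sg):
    """c: contact (s,h); off: distance of c from the tool axis along n; d: depth of c behind TCP"""
    R=frame(ph,be,sg); n=R[:,1]*sg
    return world(c)-n*off+R[:,2]*d, Rn.from_matrix(R).as_euler("xyz")
DEP=20
def A(th,be,sg,b=20): return pose(pt(th,172,b),th,0,DEP,be,sg)
def thBof(PB,g=G1): return brentq(lambda th:(pt(th,172,3)-pt(PB,172,20))@dn(PB)[1]-g/2,PB,rad(80))
def C(k,be0,be1,sg,PB=PHB,PE=PHE,th1=rad(90.5),g=G1,d1=18):
    tb=thBof(PB,g); d0=DEP-(pt(tb,172,3)-pt(PB,172,20))@-dn(PB)[0]*-1 if 0 else DEP+(pt(PB,172,20)-pt(tb,172,3))@dn(PB)[0]/1
    th=tb+k*(th1-tb); ph=PB+k*(PE-PB)
    return pose(pt(th,172,3),ph,g/2,d0+k*(d1-d0),be0+k*(be1-be0),sg)
E
python3 - <<'E'
from plan import *
print(C(0,0,0,-1),A(PHB,0,-1))
f=lambda q:"None" if q is None else str(np.round(q,2))
for sg in(1,-1):
  for be in(-.6,-.3,0.3,.6,.8):
    print(sg,be,*[f(env.solve_ik(*p)) for p in (A(0,be,sg),A(PHB,be,sg),C(.3,be,be,sg),C(.6,be,be,sg),C(1,be,be,sg))],sep="\n  ")
E
```

```text
(array([576.69513624,  61.84227754, 185.98263946]), array([2.53072742, 0.        , 1.33579633])) (array([576.69513624,  61.84227754, 185.98263946]), array([2.53072742, 0.        , 1.33579633]))
1
  -0.6
  [ 0.24  0.58  1.17 -0.53  1.68 -2.65]
  [ 0.48  0.34  1.79 -0.91  1.21 -1.8 ]
  [ 0.55  0.36  1.91 -1.    1.17 -1.57]
  [ 0.61  0.41  2.02 -1.11  1.14 -1.31]
  None
1
  -0.3
  None
  [ 0.35  0.18  1.92 -0.8   0.87 -1.98]
  [ 0.43  0.19  2.06 -1.02  0.8  -1.66]
  None
  None
1
  0.3
  None
  [-0.19  0.02  2.11  0.63  0.47  2.6 ]
  [-0.18  0.01  2.28  1.09  0.3   2.11]
  [-0.17  0.07  2.45  2.16  0.31  1.  ]
  [-0.16  0.34  2.68  2.81  0.83  0.27]
1
  0.6
  None
  [-0.47  0.1   2.15  1.12  0.82  1.94]
  [-0.51  0.11  2.31  1.36  0.78  1.58]
  [-0.55  0.19  2.47  1.66  0.81  1.11]
  [-0.61  0.48  2.68  2.06  1.05  0.39]
1
  0.8
  [-0.45  0.45  1.53  0.78  1.44  2.7 ]
  [-0.59  0.21  2.14  1.2   1.06  1.73]
  [-0.65  0.24  2.29  1.33  1.04  1.43]
  [-0.7   0.32  2.43  1.49  1.05  1.06]
  [-0.75  0.57  2.6   1.72  1.13  0.48]
-1
  -0.6
  [ 0.24  0.58  1.17 -0.53  1.68  0.49]
  [ 0.48  0.34  1.79 -0.91  1.21  1.34]
  [ 0.55  0.36  1.91 -1.    1.17  1.57]
  [ 0.61  0.41  2.02 -1.11  1.14  1.83]
  None
-1
  -0.3
  [ 0.11  0.49  1.22 -0.28  1.54  0.37]
  [ 0.35  0.18  1.92 -0.8   0.87  1.17]
  [ 0.43  0.19  2.06 -1.02  0.8   1.48]
  None
  None
-1
  0.3
  [-0.21  0.39  1.38  0.31  1.37 -0.04]
  [-0.19  0.02  2.11  0.63  0.47 -0.54]
  [-0.18  0.01  2.28  1.09  0.3  -1.03]
  [-0.17  0.07  2.45  2.16  0.31 -2.14]
  None
-1
  0.6
  [-0.37  0.41  1.47  0.61  1.39 -0.29]
  [-0.47  0.1   2.15  1.12  0.82 -1.2 ]
  [-0.51  0.11  2.31  1.36  0.78 -1.56]
  [-0.55  0.19  2.47  1.66  0.81 -2.03]
  None
-1
  0.8
  [-0.45  0.45  1.53  0.78  1.44 -0.44]
  [-0.59  0.21  2.14  1.2   1.06 -1.41]
  [-0.65  0.24  2.29  1.33  1.04 -1.71]
  [-0.7   0.32  2.43  1.49  1.05 -2.08]
  [-0.75  0.57  2.6   1.72  1.13 -2.66]
```

```bash
cat >> plan.py <<'E'
PHE=rad(48); BE,SG=.8,-1
def wp():
    return [A(rad(t),BE,SG) for t in range(0,36,5)],[C(k,BE,.75,SG,PE=PHE) for k in np.linspace(0,1,13)[1:]]
E
python3 - <<'E'
from plan import *
a,c=wp()
for p in a+c:
    q=env.solve_ik(*p); print(p[0].round(0),None if q is None else q.round(2))
R=frame(0,BE,SG); pre=a[0][0]-R[:,2]*140
print("pre",pre,env.solve_ik(pre,a[0][1]))
s=observe(); env.movel(s["ee_pos"]+[0,0,130],v=200)
env.gripper_to(G0+8)
env.reach(pre,a[0][1]); env.movel(a[0][0]-R[:,2]*35,v=120)
im,W=cloud("scene"); save("pre",cv2.resize(im[130:290,180:380],None,fx=4,fy=4)[:600,:800])
im,W=cloud("top"); save("pretop",cv2.resize(im[150:270,210:360],None,fx=4,fy=4))
s=observe(); print(s["t"],s["ee_pos"],s["grip_width"],s["contact_force"])
E
```

```text
[668.  55. 208.] [-0.45  0.45  1.53  0.78  1.44 -0.44]
[655.  58. 209.] [-0.47  0.4   1.62  0.81  1.37 -0.55]
[641.  61. 209.] [-0.48  0.35  1.7   0.85  1.3  -0.66]
[628.  64. 208.] [-0.5   0.31  1.79  0.9   1.24 -0.78]
[615.  68. 205.] [-0.52  0.27  1.88  0.96  1.18 -0.91]
[602.  71. 202.] [-0.54  0.24  1.97  1.03  1.13 -1.06]
[589.  74. 197.] [-0.57  0.22  2.05  1.11  1.09 -1.23]
[577.  77. 191.] [-0.59  0.21  2.14  1.2   1.06 -1.41]
[568.  77. 183.] [-0.61  0.21  2.18  1.22  1.05 -1.47]
[561.  79. 175.] [-0.62  0.21  2.22  1.25  1.04 -1.54]
[554.  81. 167.] [-0.63  0.22  2.26  1.29  1.03 -1.62]
[547.  82. 158.] [-0.64  0.23  2.29  1.33  1.02 -1.69]
[541.  83. 149.] [-0.65  0.24  2.33  1.37  1.01 -1.78]
[536.  85. 139.] [-0.66  0.26  2.37  1.41  1.   -1.87]
[532.  86. 129.] [-0.67  0.29  2.41  1.46  1.   -1.96]
[528.  86. 119.] [-0.67  0.32  2.44  1.51  1.   -2.06]
[525.  87. 108.] [-0.68  0.35  2.48  1.56  1.   -2.16]
[522.  88.  98.] [-0.69  0.39  2.51  1.62  1.01 -2.27]
[521.  88.  87.] [-0.7   0.44  2.54  1.68  1.02 -2.39]
[520.  88.  76.] [-0.7   0.49  2.57  1.73  1.04 -2.5 ]
pre [644.95623993 -43.01669035 305.60480512] [-0.60349889  0.41373223  1.33955055  0.74058717  1.69882286 -0.38989421]
5.525 [662.87747454  29.51530458 233.04825405] 56.06629438807999 [ 1.32277001  0.6642365  -1.40571317]
```

View pics/pre.png

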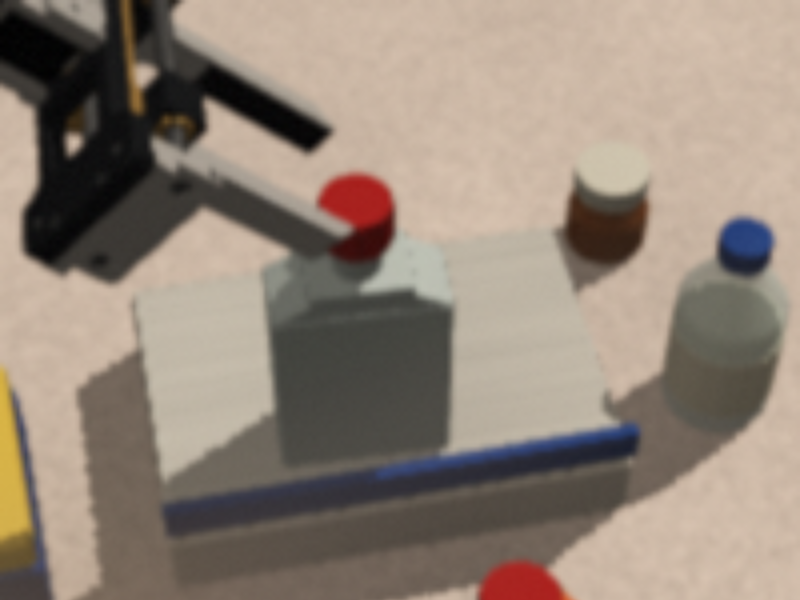

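The fingers straddle the red cap (355,215 in the crop), leaning in from the left, and the flask still stands.

```bash
python3 - <<'E'
from plan import *
a,c=wp()
print(env.movel(a[0][0],a[0][1],v=60,stop_force=4)); env.gripper_to(G0)
for p in a[1:4]:
    env.movel(*p,v=30); s=observe(); print(s["t"],s["contact_force"].round(2),s["grip_width"],s["finger_force"])
im,W=cloud("scene"); save("th15",cv2.resize(im[130:290,180:380],None,fx=4,fy=4)[:600,:800])
E
```

```text
False
7.25 [ 0.87 -0.   -0.11] 47.88451800714963 0.07448345655575395
7.8667 [ 0.02 -0.18 -0.37] 48.164461001172086 0.0477882893756032
8.4833 [ 0.78 -0.62 -0.54] 48.32733051478005 0.023805006640031934
```

View pics/th15.png

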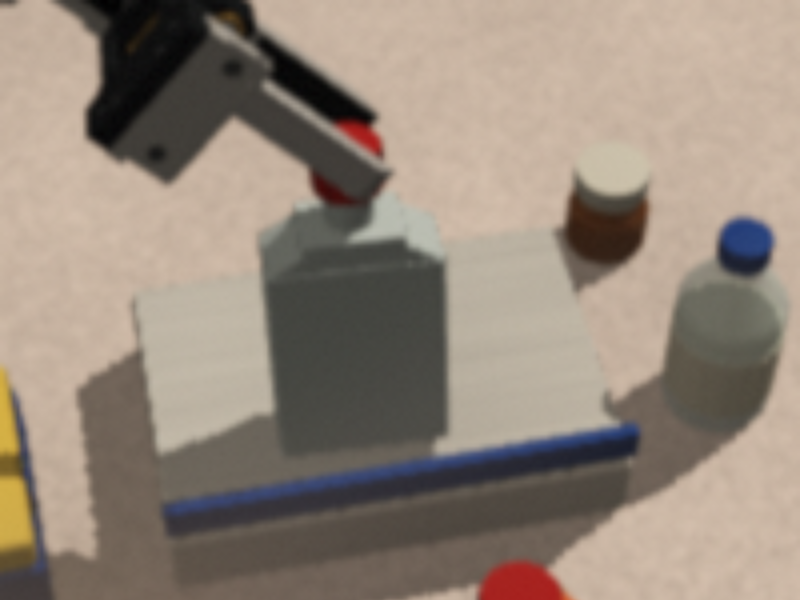

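The flask is tilting between the fingers with its bottom still in place (edge near y≈450). Continue past balance.

```bash
python3 - <<'E'
from plan import *
a,c=wp()
for p in a[4:]: 
    env.movel(*p,v=25); print(observe()["contact_force"].round(1))
for g in range(51,91,3): env.gripper_to(g)
s=observe(); print(s["t"],s["contact_force"].round(2),s["grip_width"])
for p in c[:5]: 
    env.movel(*p,v=25); print(observe()["contact_force"].round(1))
im,W=cloud("scene"); save("th60",cv2.resize(im[100:260,160:360],None,fx=4,fy=4)[:600,:800])
print(observe()["t"])
E
```

```text
[-0.6 -0.   0.4]
[-0.3  0.3 -0.2]
[0.1 0.2 0.6]
[-0.4  1.  -0. ]
15.45 [ 0.4  -0.21 -0.94] 89.98154922288977
[-0.4  0.4 -0.4]
[ 0.1 -0.7  1.3]
[-0.6 -0.  -0.8]
[-0.8 -0.4 -0.8]
[-1.2 -0.7  0.2]
18.475
```

View pics/th60.png

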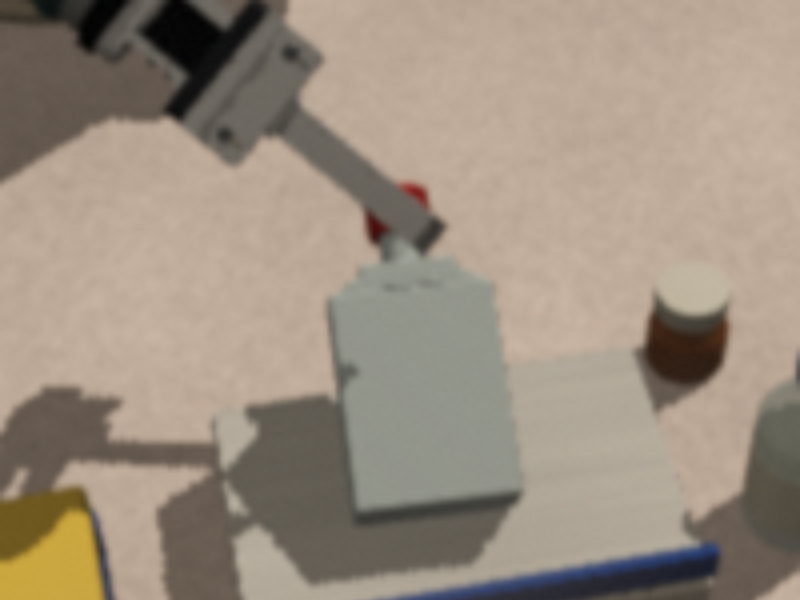

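The flask is held at about 60° on the front finger, and its bottom edge is steady on the plate. Lower it the rest of the way.

```bash
python3 - <<'E'
from plan import *
a,c=wp()
for i,p in enumerate(c[5:]): 
    env.movel(*p,v=20 if i<4 else 12); print(observe()["contact_force"].round(1))
im,W=cloud("scene"); save("th90",cv2.resize(im[100:260,160:360],None,fx=4,fy=4)[:600,:800])
np.savez("/tmp/l",im=im,W=W)
print(observe()["t"])
E
```

```text
[-0.1  0.6 -0.7]
[-0.3 -0.7 -0.5]
[ 0.2  0.6 -1.5]
[-0.7  0.3 -0.6]
[-1.   0.6  0.2]
[-1.  -0.1 -0.2]
[ 0.2 -0.1  0.1]
24.4917
```

View pics/th90.png

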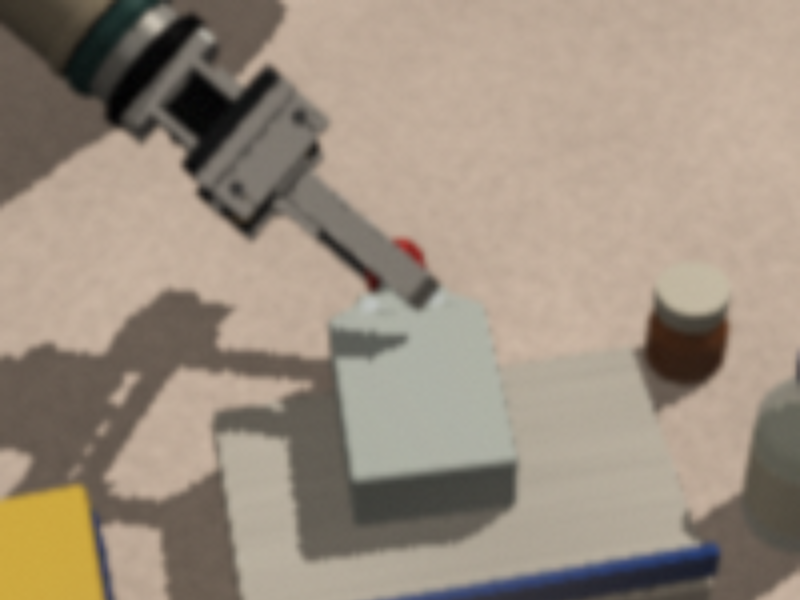

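The flask looks almost flat, with its upper face at about (420,390). Check the remaining slope, then ease the finger off.

```bash
cat >> plan.py <<'E'
def face(im,W):
    hsv=cv2.cvtColor(im,cv2.COLOR_RGB2HSV); z=W[...,2]; S=hsv[...,1]
    d=W-np.array([632,61,0]); up=np.array([.983,-.186]); x=d[...,:2]@up; y=d[...,:2]@np.array([.186,.983])
    m=(z>82)&(z<102)&(S<90)&(x>-100)&(x<80)&(y>-75)&(y<50)
    k,l,st,c=cv2.connectedComponentsWithStats(m.astype(np.uint8)); m=l==1+st[1:,4].argmax()
    Q=np.stack([x[m],y[m],z[m]],1); co=np.linalg.lstsq(np.c_[Q[:,:2],np.ones(len(Q))],Q[:,2],rcond=None)[0]
    r=cv2.minAreaRect(Q[:,:2].astype(np.float32)); return len(Q),co.round(3),r,Q.min(0).round(1),Q.max(0).round(1)
E
python3 - <<'E'
from plan import *
l=np.load("/tmp/l.npz"); print(face(l["im"],l["W"]))
R=Rn.from_euler("xyz",observe()["orientation"]).as_matrix(); n=R[:,1]*SG; p=observe()["ee_pos"]
print("n",n,"tcp",p)
env.movel(p+[0,0,-6],v=10); p=observe()["ee_pos"]; print(observe()["contact_force"].round(1))
im,W=cloud("scene"); print("after lower",face(im,W))
env.movel(p-R[:,2]*70,v=60); env.movel(p-R[:,2]*70+[-60,0,80],v=120)
for c in("scene","top"):
    im,W=cloud(c); print(c,face(im,W)); np.savez("/tmp/l"+c,im=im,W=W)
print(observe()["t"],observe()["ee_pos"])
save("lying",np.hstack([cv2.resize(np.load("/tmp/lscene.npz")["im"][130:280,170:370],(400,300)),cv2.resize(im[150:300,190:390],(400,300))]))
E
```

```text
(1760, array([-5.0000e-03,  2.0000e-03,  8.7756e+01]), ((-40.615440368652344, -9.505836486816406), (86.20489501953125, 119.51187133789062), 87.19523620605469), array([-99.9, -55.3,  82.2]), array([18.6, 35.2, 91.8]))
n [-0.65041472  0.15567872 -0.74345466] tcp [520.04815885  87.98292652  76.26377367]
[ 0.8  0.4 -0.5]
after lower (1750, array([-4.0000e-03, -1.0000e-03,  8.7722e+01]), ((-40.935081481933594, -9.448726654052734), (86.35623931884766, 118.52206420898438), 87.47277069091797), array([-99.8, -55. ,  82. ]), array([ 19.9,  35.3, 100.5]))
scene (1770, array([-5.0000e-03,  1.0000e-03,  8.7735e+01]), ((-40.628868103027344, -9.390304565429688), (86.32585906982422, 121.4227523803711), 87.23316192626953), array([-100.,  -55.,   82.]), array([21.7, 35.3, 92.1]))
top (1499, array([-1.0000e-03,  4.0000e-03,  8.9578e+01]), ((-42.59152603149414, -9.583843231201172), (86.1045913696289, 117.0958480834961), 87.45492553710938), array([-100. ,  -54.9,   82. ]), array([16.9, 35.2, 98.3]))
27.675 [411.93166923  50.65697999 184.18031457]
```

View pics/lying.png

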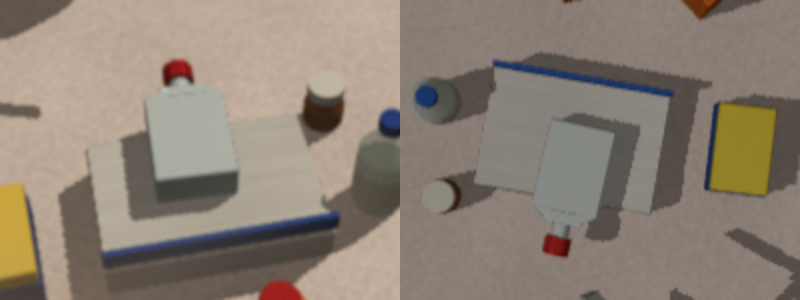

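The flask lies flat on its broad face with the cap toward the robot. It is about 0.047 rad off square, with its bottom about 58 mm from the bar. Now push on the cap end with closed fingers set square to the plate.

```bash
python3 - <<'E'
from plan import *
up=np.array([.983,-.186,0]); vp=np.array([.186,.983,0]); O=np.array([632,61,0])
w=lambda x,y,z: O+x*up+y*vp+Z*z
env.gripper_to(0)
ors=[[np.pi,0,-.187],[np.pi,0,np.pi-.187]]; q0=observe()["qpos"]
best=None
for o in ors:
    q=env.solve_ik(w(-190,-6,160),o); print(None if q is None else q.round(2))
    if q is not None and (best is None or abs(q-q0).max()<best[0]): best=(abs(q-q0).max(),o)
o=best[1]
env.reach(w(-190,-6,160),o); env.movel(w(-190,-6,64),o,v=100)
print(observe()["grip_width"])
print(env.movel(w(-112,-6,64),v=35,stop_force=8),observe()["contact_force"].round(1))
r=env.movel(w(-94,-6,64),v=12,stop_force=6); s=observe()
print(r,s["contact_force"].round(1),(s["ee_pos"]-O)@up,s["t"])
for c in("scene","top"):
    im,W=cloud(c); print(c,face(im,W)); np.savez("/tmp/f"+c,im=im,W=W)
save("pushed",np.hstack([cv2.resize(np.load("/tmp/fscene.npz")["im"][130:280,170:370],(400,300)),cv2.resize(im[150:300,190:390],(400,300))]))
E
```

```text
[ 0.05  0.13  1.82 -0.    1.19  1.8 ]
[ 0.05  0.13  1.82  0.    1.19 -1.34]
0.48340135544232005
False [-0.4  1.3 -0.2]
True [0.4 0.5 0. ] -110.08897576148559 34.475
scene (2100, array([-1.0000e-03,  1.0000e-03,  8.7909e+01]), ((9.464740753173828, -4.446140289306641), (133.3130645751953, 86.34504699707031), 0.01013706810772419), array([-57.2, -47.6,  82. ]), array([76.1, 38.7, 92.1]))
top (1613, array([ 8.0000e-03, -3.0000e-03,  8.9586e+01]), ((1.4152297973632812, -4.463104248046875), (142.8698272705078, 85.99165344238281), 0.2445586621761322), array([-70. , -47.5,  82. ]), array([73. , 38.6, 99. ]))
```

View pics/pushed.png

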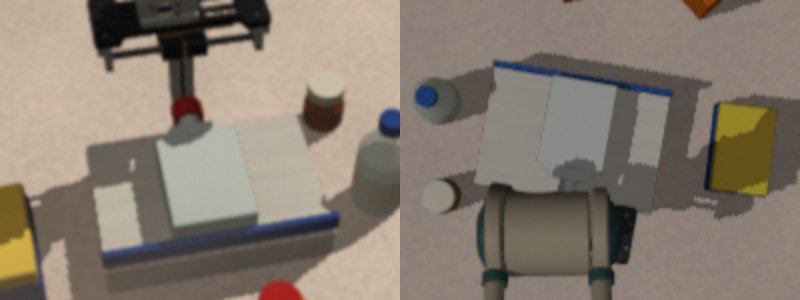

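Squared up, but the stop came early: the bottom measures about 71–73 mm against the bar at 75 mm, and there is almost no residual force. Push on gently.

```bash
python3 - <<'E'
from plan import *
up=np.array([.983,-.186,0]); O=np.array([632,61,0]); yf=lambda s:(s["contact_force"]@up).round(1)
for i in range(16):
    p=observe()["ee_pos"]; env.movel(p+up*1.0,v=8)
    f=np.mean([observe()["contact_force"]@up for _ in range(4) if env.sleep(.05) is None]); print(((observe()["ee_pos"]-O)@up).round(1),f.round(1))
    if f<-6: break
for c in("scene",):
    im,W=cloud(c); print(c,face(im,W))
print(observe()["t"])
E
```

```text
-109.7 nan
-109.5 nan
-109.6 nan
-109.6 nan
-109.6 nan
-109.6 nan
-109.6 nan
-109.6 nan
-109.5 nan
-109.6 nan
-109.5 nan
-109.6 nan
-109.5 nan
-109.5 nan
-109.6 nan
-109.5 nan
scene (2096, array([1.0000e-03, 0.0000e+00, 8.7913e+01]), ((9.515426635742188, -4.285552978515625), (86.61834716796875, 131.8061065673828), 89.87957763671875), array([-56.4, -47.6,  82.1]), array([75.5, 39. , 92.4]))
41.9583
  return _methods._mean(a, axis=axis, dtype=dtype,
  ret = ret.dtype.type(ret / rcount)
```

```bash
python3 - <<'E'
from plan import *
up=np.array([.983,-.186,0]); vp=np.array([.186,.983,0]); O=np.array([632,61,0])
for x in (-108,-106.5,-105,-103.5,-102):
    env.movel(O+x*up-6*vp+Z*64,v=8); F=[]
    for _ in range(4): env.sleep(.05); F.append(observe()["contact_force"]@up)
    p=observe()["ee_pos"]; print(x,((p-O)@up).round(1),p[2].round(1),np.round(F,1))
    if np.mean(F)<-7: break
im,W=cloud("scene"); print(face(im,W),observe()["t"])
E
```

```text
-108 -109.5 63.2 [-4.8 -4.5 -5.2 -5.4]
-106.5 -109.5 63.1 [-7.9 -7.1 -7.  -6.7]
(2108, array([-1.0000e-03,  1.0000e-03,  8.7941e+01]), ((10.221443176269531, -4.450237274169922), (132.811279296875, 86.57140350341797), 0.2710001766681671), array([-56.2, -47.8,  82.1]), array([76.5, 39.1, 92.5])) 43.0417
```

The force rises to 7 N with no motion, so the flask is firm against the bar. Back off and check.

```bash
python3 - <<'E'
from plan import *
up=np.array([.983,-.186,0])
p=observe()["ee_pos"]; env.movel(p-up*60,v=60); env.movel(p-up*110+Z*130,v=150); env.sleep(.5)
im,W=cloud("top"); print(face(im,W)); im2,_=cloud("scene"); print(face(im2,_))
save("final",np.hstack([cv2.resize(im2[130:280,170:370],(400,300)),cv2.resize(im[150:300,190:390],(400,300))])); print(observe()["t"])
E
```

```text
(1604, array([7.0000e-03, 0.0000e+00, 8.9501e+01]), ((7.252193450927734, -4.462898254394531), (131.56985473632812, 85.91592407226562), 0.0658765658736229), array([-58.5, -47.4,  82.2]), array([73.1, 38.5, 98.2]))
(2105, array([-1.0000e-03,  0.0000e+00,  8.7958e+01]), ((10.022781372070312, -4.354526519775391), (131.41615295410156, 86.37307739257812), 0.06543101370334625), array([-55.7, -47.6,  82.1]), array([75.7, 38.9, 93.2]))
45.9167
```

View pics/final.png

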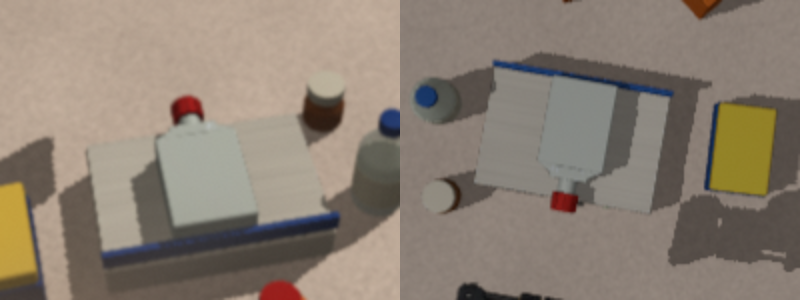

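The flask lies flat, square and flush against the blue bar, and the bystanders have not moved.

```bash
python3 -c "
from h import *
print(order.hand_in())"
```

```text
the job is handed in; nothing more can be done
None
```

The flask was tipped over, eased down onto its broad face with the cap away from the bar, and pushed flush against the stop bar; the job is handed in at about 46 s with no verdict returned.

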